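# Sweep the brass conchos through the gate into the slot

### The arm

A 6-joint arm with a two-finger parallel gripper is mounted at the origin on the work surface. World frame = base frame: x ahead of the robot, y to its left, z up, the work surface at z = 0. Lengths are in m, angles in rad, forces in N, time in s.
With the tool pointing down it reaches from about 0.3 to 0.775 m from the base axis. Payload 14.6 kg.
Tool frame: the origin (TCP) lies on the centre line of the jaws, within the pads' length; the fingertips stand 19 mm ahead of it and the grasp point (between the pads) is the TCP (ctrl.tip_reach is the distance from the TCP to the fingertips, in m); x points along the fingers, y is the direction in which the jaws open and shut, and the axes are right-handed (so a half turn about x gives the same grasp; the last joint's range is limited). The gripper opens to 94 mm and grips with 3 to 60 N. Pads are 16 mm wide; open, the fingers measure 119 mm over their backs; the gripper's body (75 mm by 177 mm) begins 78 mm behind the grasp point.
Start: joints at [-1.31, 0.3, 1.521, -0, 1.321, -0.067], TCP at [0.177, -0.521, 0.224] pointing down, gripper open.
Joint ranges: [-3.03, 3.03], [-0.79, 2.21], [0.23, 2.52], [-1.04, 4.18], [0, 3.07], [-2.55, 2.55]. Speed limits (rad/s): [2.22, 2.22, 2.57, 3.14, 3.14, 3.14].

### API

Orientations are given as [roll, pitch, yaw] about the fixed x, y, z axes, in that order (R = Rz(yaw) Ry(pitch) Rx(roll)).
In Python, from station import ctrl, optics, models gives the robot as it stands. The module is installed in compiled form; this text tells all that it offers.
- The arm moves only by the tool arm_command, never from a script. Its argument "deltas" is a list of rows, each an object with "translation": the shift along the tool's x, y, z in units of 25 mm (1.0 is 25 mm), a list of three; "turn": the turn, a rotation vector about the tool's x, y, z in units of 5 degrees (1.0 is 5 degrees), a list of three. In form: [{"translation": [x, y, z], "turn": [rx, ry, rz]}, ...]. A call has 1 to 12 rows; each row is the pose to reach, as a shift and turn from the pose commanded when the call began, along the tool's axes at that moment; what a row does not reach only later rows make up. A row lasts 1/12 s, in which the tool goes at most 41.7 mm and 7.16 degrees, less where a joint would pass 70% of its speed; a pose out of reach is approached as far as the arm can. A call with a gripper value outside its range is refused whole. "gripper" is the finger opening in mm, from 0 to 94, set as the call begins (left out, the last holds). The fingers move at their own pace and stop on an object; "force" is the grip in N (left out, the last holds). Time passes only in rows, so rows that repeat a pose let the fingers close. It gives the time, the measured TCP pose, the force and the opening at its end, in the units of the state.
- ctrl.get_obs(): the state, without advancing time (a new reading comes with each control period).
- optics.camera(name): name is "scene" or "top" or "wrist"; returns the picture (420x560x3 uint8, red, green, blue); there is no depth.
- optics.get_calibration(name): a dict with "K" (3x3 intrinsics, pixels), "origin" and "orientation" of the camera in the world. Camera axes: x right, y down, z forward; pixel columns grow to the right and rows downward; lengths in m; the calibration is good to about 2 mm. A picture is of the moment at which its call begins: read the wrist's pose just before it. get_calibration takes no time and is no camera call; for the wrist camera it gives the pose at the moment of the call.
- ctrl.hand_in(): hands the job in, once; it reports no verdict.
Trained networks look in the newest picture that a camera, given by its name, has taken for a name from the list of things; names that differ only in an ending like _2 or _b are one class to them, and where a whole thing is asked for, a point or a joint stands for the part that bears it (a point fixed in the world has none). Each returns a list of dicts, best first, with "score" (0 to 1); they miss things now and then, are a little off and sometimes report something else, mostly with a low value. They report only what shows in the picture. A call takes as long as a camera call. They do not tell look-alikes from the thing itself.
- models.look_for(target, camera): "box" ([left, top, right, bottom] in pixels, round what is visible of it).
- models.cut_out(target, camera): "pixels" (420x560 bool, what is visible of it) and "box" ([left, top, right, bottom] in pixels, round what is visible of it).
- models.mark_of(target, camera): "at" ([column, row] in pixels: a listed point, or the origin of a listed thing).
The state is a dict: "time_s": time; "qpos": joint angles; "joint_vel": joint speeds; "tau": joint torques, N m; "ee_pos": TCP position; "eef_rot": TCP orientation; "force": force on the tool from outside, world axes, zero at the start; "moment": the same for the moment, N m; "grip_width": finger opening in m.
Only numpy, scipy, OpenCV 4.12 (cv2) and the standard library are available. Lean on these libraries where they do the work, as an engineer would, in place of code of your own. Each camera call takes 0.05 s, during which the arm holds its last target.

### The job

Sweep the three brass conchos lying on the deck of the wooden sorting stand through the narrow gate, one at a time, so that each drops into the collecting slot behind the gate. Push them along the deck with the fingertips, never pick one up, and leave the jar, hammer, can and heel block around the stand where they are.

Things in the scene. Friction and masses are not known exactly. Their poses are not given: they have to be found in the camera images.
- stand: Fixed plywood sorting stand. Black rubber deck 60 mm above the bench, x -112 to +97 mm, y -112 to +112 mm in its frame, open above. Walls 6 mm thick rise 12 mm above the deck all round; at the +x end two more form a funnel, middles from (60, +-112) to (94, +-26) mm. Origin: on the bench under the deck's centre line, 97 mm before the gate; +x points to the gate, z up.
- gate (a point): The gate: 50 mm wide gap between the funnel's ends, mid +x end of the stand, open above. The point is its middle at deck level, on the edge where the deck ends and the slot begins; x points out into the slot. A concho pushed until its centre is about 6 mm past the edge tips and falls in by itself.
- slot_floor (a point): Centre of the floor of the collecting slot, an open-topped pocket right behind the gate: 56 mm long (x), 50 mm wide (y) inside, its floor 52 mm below the deck, its walls 12 mm above the deck. Same axes as the stand.
- concho1: One of three identical plain brass conchos (leather ornaments): solid disc 34 mm across with a flat underside, upright rim 7 mm thick, 3 mm high dome of 24 mm diameter on top (10 mm over all), about 45 g. Starts flat on the deck, over 30 mm from the walls. Origin: centre of its underside; z is its axis, yaw means nothing.
- concho2: Another of three identical plain brass conchos (leather ornaments): solid disc 34 mm across with a flat underside, upright rim 7 mm thick, 3 mm high dome of 24 mm diameter on top (10 mm over all), about 45 g. Starts flat on the deck, over 30 mm from the walls. Origin: centre of its underside; z is its axis, yaw means nothing.
- concho3: The last of three identical plain brass conchos (leather ornaments): solid disc 34 mm across with a flat underside, upright rim 7 mm thick, 3 mm high dome of 24 mm diameter on top (10 mm over all), about 45 g. Starts flat on the deck, over 30 mm from the walls. Origin: centre of its underside; z is its axis, yaw means nothing.
- tack_jar: Bystander: glass jar with a steel cap, 60 mm diameter, 85 mm high, standing beside the stand on its +y side. Origin: centre of its foot.
- hammer: Bystander: hammer 240 mm long, lying on the bench beside the stand on its -y side. Origin: on the bench, about the middle of its length; x runs along it.
- glue_can: Bystander: grey can with a paper label, 66 mm diameter, 95 mm high, standing left (+y) of the slot. Origin: centre of its foot.
- heel: Bystander: wooden heel block with a rubber cap, 60 x 55 x 36 mm, right (-y) of the slot. Origin: centre of its underside.
Things that resemble listed ones, but are neither listed nor needed, are in the scene too. What is shaped like the concho2 but blue is not meant. What is shaped like the concho1 but blue is not meant.

How it is judged:
By the outcome, as a careful person would: the job done as asked, in the order asked, and still so for the second after the job is handed in, with the robot touching nothing.
It also fails if it takes over 58 s, if anything falls off the work surface, if the arm or the gripper's body presses on something with over 40 N, if the wrist force passes 120 N, or if a joint passes its speed limit or range.

## Working session

There is one attempt and no reset: what is moved stays moved. The work goes in short steps, Python scripts to look and compute and a tool call to move; the robot and the scene stay as the last step left them, time stands still between calls to the robot, and variables do not carry over. Pictures are saved under pics/ and viewed, and the job is handed in when it is done.

Besides the shell and the picture viewer there is one more tool, called after "Emit:" by a JSON object that holds its "api" and its "payload". arm_command: Moves the arm, as the interface text tells. Its arguments: {"type":"object","properties":{"deltas":{"type":"array"},"gripper":{"type":"number"},"force":{"type":"number"}},"required":["deltas"]}

```bash
ls; mkdir -p pics; python3 - <<'E'
from station import ctrl, optics, models
import cv2, numpy as np
print(ctrl.get_obs(), ctrl.tip_reach)
for n in ("scene","top"):
    im=optics.camera(n); cv2.imwrite(f"pics/{n}0.png",im[:,:,::-1])
    c=optics.get_calibration(n); print(n,c)
    for t in ("concho1","gate","stand","slot_floor"):
        try:
            f=models.mark_of(t,n); print(t,[(np.round(d["at"],1).tolist(),round(d["score"],2)) for d in f])
        except Exception as e: print(t,e)
E
```

```text
pics
{'time_s': 0.0, 'qpos': array([-1.30962186e+00,  3.00482335e-01,  1.52156053e+00, -3.90271816e-05,
        1.32071137e+00, -6.66037776e-02]), 'joint_vel': array([-0.00249614, -0.00037626,  0.00036956, -0.00097149,  0.00028924,
       -0.00092029]), 'tau': array([ 1.71060805e-03, -5.31811416e+01, -3.52743316e+01,  7.09033641e-02,
        2.43273930e-02, -7.51823836e-05]), 'ee_pos': array([ 0.17699225, -0.52049377,  0.22388885]), 'eef_rot': array([-1.60486793,  1.56963414,  1.86451265]), 'force': array([ 0.05740323, -0.15630886, -0.9311097 ]), 'moment': array([-0.01208795,  0.00487454, -0.01519659]), 'grip_width': 0.09385653559941022} 0.019
scene {'K': array([[437.70499065,   0.        , 284.56573792],
       [  0.        , 437.70499065, 217.47000716],
       [  0.        ,   0.        ,   1.        ]]), 'origin': array([ 1.22623595, -0.16774135,  0.61732288]), 'orientation': array([-2.24504179, -0.00465504,  1.27099827])}
concho1 [([359.9, 243.4], 0.67), ([295.9, 200.2], 0.61), ([271.2, 224.3], 0.51), ([350.3, 218.6], 0.49), ([241.1, 210.1], 0.46), ([193.4, 204.4], 0.44)]
gate [([283.5, 248.4], 0.85), ([234.9, 313.0], 0.15)]
stand [([274.2, 239.6], 0.55)]
slot_floor [([290.0, 283.4], 0.82)]
top {'K': array([[440.97930255,   0.        , 285.24051469],
       [  0.        , 440.97930255, 213.13546858],
       [  0.        ,   0.        ,   1.        ]]), 'origin': array([0.53983129, 0.01640641, 0.81863233]), 'orientation': array([-3.06109794,  0.00640263, -1.56648165])}
concho1 [([251.7, 260.2], 0.82), ([318.3, 265.8], 0.76), ([372.9, 329.7], 0.71), ([183.0, 256.5], 0.68), ([286.3, 231.5], 0.59)]
gate [([292.5, 182.6], 0.93)]
stand [([290.3, 236.0], 0.71), ([292.5, 182.2], 0.56)]
slot_floor [([290.9, 169.9], 0.56)]
```

View pics/top0.png

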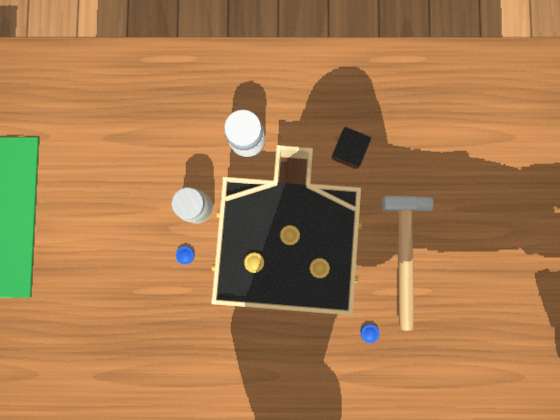

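View pics/scene0.png

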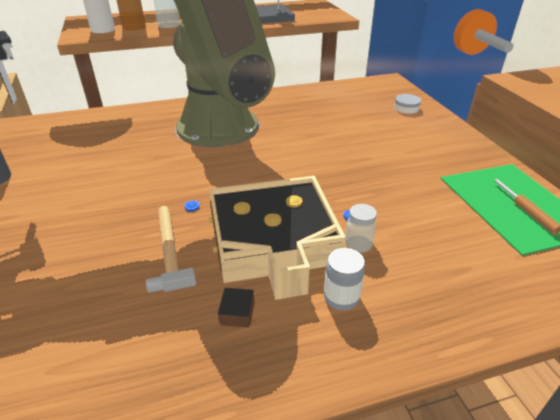

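The top view shows brass conchos at about (290,235), (254,263) and (319,268) on the deck. The gate is at about (292,183), and the blue look-alikes lie outside the stand. Next I'll get the stand pose.

```bash
cat > h.py <<'E'
from station import ctrl, optics, models
import cv2, numpy as np
from scipy.spatial.transform import Rotation as R
def rpy(o): return R.from_euler("xyz",o).as_matrix()
def ray(c,uv,z):
    d=rpy(c["orientation"])@np.linalg.inv(c["K"])@np.array([uv[0],uv[1],1.]); o=np.array(c["origin"])
    return o+d*(z-o[2])/d[2]
def proj(c,P):
    p=(np.asarray(P)-c["origin"])@rpy(c["orientation"]); q=p@c["K"].T; return q[:,:2]/q[:,2:]
E
python3 - <<'E'
from h import *
for n,b in(("top",(200,130,370,325)),("scene",(200,170,350,300))):
    im=cv2.imread(f"pics/{n}0.png")[b[1]:b[3],b[0]:b[2]]
    cv2.imwrite(f"pics/{n}0c.png",cv2.resize(im,None,fx=3,fy=3,interpolation=cv2.INTER_CUBIC))
im=optics.camera("top"); c=optics.get_calibration("top")
for t in("stand","concho1","gate"):
  for d in models.cut_out(t,"top")[:6]:
    m=d["pixels"]; ys,xs=np.nonzero(m); print(t,round(d["score"],2),np.round(d["box"]),len(xs),xs.mean(),ys.mean(),ray(c,(xs.mean(),ys.mean()),.067)[:2])
print(ray(c,(292.5,182.6),.06),ray(c,(290.3,236),0))
E
```

```text
stand 0.79 [213. 144. 361. 316.] 18433 287.4049801985569 239.86898497260347 [0.55481998 0.01760033]
concho1 0.87 [281. 225. 301. 245.] 314 289.43949044585986 235.12738853503186 [0.56289654 0.01416707]
concho1 0.62 [245. 251. 260. 273.] 299 253.79933110367892 262.6454849498328 [0.5160283  0.07442493]
concho1 0.5 [362. 322. 383. 345.] 334 370.05988023952096 333.1976047904192 [ 0.39967777 -0.12114543]
concho1 0.48 [172. 247. 194. 264.] 275 184.81454545454545 255.15272727272728 [0.52815858 0.1918433 ]
gate 0.76 [212. 146. 364. 314.] 18558 287.5182131695226 239.99078564500485 [0.55461387 0.01740684]
[0.65422204 0.00915833 0.06      ] [0.56334207 0.01236592 0.        ]
```

View pics/top0c.png

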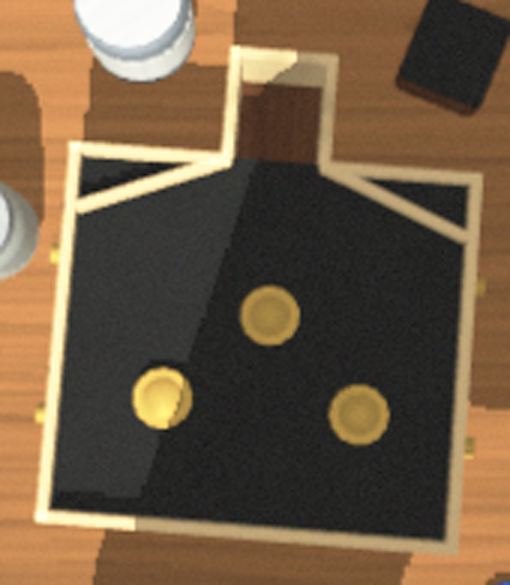

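View pics/scene0c.png

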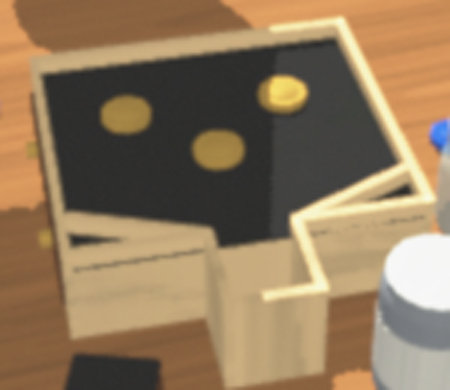

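```bash
python3 - <<'E'
from h import *
from scipy.optimize import least_squares
ct=optics.get_calibration("top"); cs=optics.get_calibration("scene")
f=lambda a,o:(np.array(a)+.5)/3-.5+np.array(o)
top=f([(37,521),(457,552),(232,46),(337,57)],(200,130))
sc=f([(32,60),(346,20)],(200,170))
Mt=np.array([(-118,118),(-118,-118),(159,31),(159,-31)])/1000
Ms=np.array([(-118,-118),(-118,118)])/1000
def W(p,M,z): 
    c,s=np.cos(p[2]),np.sin(p[2]); return np.c_[M@np.array([[c,s],[-s,c]])+p[:2],np.full(len(M),z)]
def res(p): return np.r_[(proj(ct,W(p,Mt,.072))-top).ravel(),0.5*(proj(cs,W(p,Ms,.072))-sc).ravel()]
r=least_squares(res,[.557,.012,0]); p=r.x; print(p,np.degrees(p[2]),r.fun.round(1))
print("front outer corners stand frame")
def inv(w): d=np.array(w)[:2]-p[:2]; c,s=np.cos(p[2]),np.sin(p[2]); return np.array([c*d[0]+s*d[1],-s*d[0]+c*d[1]])*1000
for a in f([(70,143),(482,175)],(200,130)): print(inv(ray(ct,a,.072)).round(1))
for k,a in f_ if 0 else enumerate(f([(270,315),(161,398),(359,414)],(200,130))): print("top concho",inv(ray(ct,a,.068)).round(1),ray(ct,a,.068).round(4))
for k,a in enumerate(f([(219,149),(283,93),(126,114)],(200,170))): print("scene concho",inv(ray(cs,a,.067)).round(1))
print("gate world",W(p,np.array([[.097,0]]),.06))
np.save("stand.npy",p)
print(R.from_euler("xyz",ctrl.get_obs()["eef_rot"]).as_matrix().round(3))
E
```

```text
[ 0.55715906  0.01791987 -0.07380216] -4.228552285857993 [-0.6  0.   0.3  1.  -0.6 -0.2  0.4 -1.2 -0.7 -0.6 -0.7 -0.4]
front outer corners stand frame
[ 95.5 117.7]
[  95.3 -117.6]
top concho [ 6.8 -3.6] [0.5637 0.0138 0.068 ]
top concho [-44.7  54.1] [0.5166 0.0751 0.068 ]
top concho [-44.9 -57.9] [ 0.5081 -0.0365  0.068 ]
scene concho [11.  -3.6]
scene concho [-40.7  53.2]
scene concho [-40.7 -58.4]
gate world [[0.65389501 0.01076755 0.06      ]]
[[ 0.     0.322 -0.947]
 [ 0.    -0.947 -0.322]
 [-1.    -0.    -0.   ]]
```

```bash
cat >> h.py <<'E'
p=np.load("stand.npy")
def s2w(xy):
    c,s=np.cos(p[2]),np.sin(p[2]); x,y=np.array(xy)/1000; return np.array([c*x-s*y,s*x+c*y])+p[:2]
def w2s(w):
    d=np.array(w)[:2]-p[:2]; c,s=np.cos(p[2]),np.sin(p[2]); return np.array([c*d[0]+s*d[1],-s*d[0]+c*d[1]])*1000
def plan(xy,head,z,pose=None):
    "target TCP in stand xy (mm), push heading in stand deg, z world"
    if pose is None:
        o=ctrl.get_obs(); T=o["ee_pos"]; Rm=rpy(o["eef_rot"])
    else: T,Rm=pose
    h=np.radians(head)+p[2]; X=np.array([0,0,-1.]); Z=-np.array([np.cos(h),np.sin(h),0]); Rt=np.c_[X,np.cross(Z,X),Z]
    P=np.r_[s2w(xy),z]
    tr=Rm.T@(P-T)/.025; rv=np.degrees(R.from_matrix(Rm.T@Rt).as_rotvec())/5
    print("tr",tr.round(2),"turn",rv.round(2),"dist mm",round(np.linalg.norm(P-T)*1000,1)); return P,Rt
def where():
    o=ctrl.get_obs(); Rm=rpy(o["eef_rot"]); print("t",round(o["time_s"],2),"stand",w2s(o["ee_pos"]).round(1),"z",round(o["ee_pos"][2]*1000,1),"head",round(float(np.degrees(np.arctan2(-Rm[1,2],-Rm[0,2])-p[2])),1),"F",o["force"].round(1),"g",round(o["grip_width"]*1000,1))
E
python3 - <<'E'
from h import *
where(); plan((-30,-5),2.2,.13)
E
```

```text
t 0.7 stand [-339.3 -565.2] z 224.4 head 23.0 F [-0.   0.2  0. ] g 94.3
tr [  3.78 -15.79 -20.15] turn [ 4.16 -0.    0.  ] dist mm 646.8
```

Emit:
{"api": "arm_command", "payload": {"deltas": [{"translation": [0.5, -4, -5], "turn": [1, 0, 0]}, {"translation": [1, -8, -10], "turn": [2, 0, 0]}, {"translation": [2, -12, -15], "turn": [3, 0, 0]}, {"translation": [3, -15.79, -20.15], "turn": [4.16, 0, 0]}, {"translation": [3.78, -15.79, -20.15], "turn": [4.16, 0, 0]}, {"translation": [3.78, -15.79, -20.15], "turn": [4.16, 0, 0]}, {"translation": [3.78, -15.79, -20.15], "turn": [4.16, 0, 0]}, {"translation": [3.78, -15.79, -20.15], "turn": [4.16, 0, 0]}, {"translation": [3.78, -15.79, -20.15], "turn": [4.16, 0, 0]}, {"translation": [3.78, -15.79, -20.15], "turn": [4.16, 0, 0]}, {"translation": [3.78, -15.79, -20.15], "turn": [4.16, 0, 0]}, {"translation": [3.78, -15.79, -20.15], "turn": [4.16, 0, 0]}], "gripper": 18}}

```text
time_s: 1.7
ee_pos: [0.448, -0.1043, 0.1539]
eef_rot: [2.885, 1.57, -0.292]
force: [0.4, -1.1, 0.1]
grip_width: 0.0189
```

```bash
python3 - <<'E'
from h import *
where(); plan((-30,-5),2.2,.13)
E
```

```text
t 1.7 stand [ -99.9 -129.9] z 153.9 head 2.2 F [ 0.4 -1.1  0.1] g 18.9
tr [ 0.96 -4.88 -2.98] turn [ 0.   -0.01 -0.  ] dist mm 145.1
```

Emit:
{"api": "arm_command", "payload": {"deltas": [{"translation": [0.9, -4.88, -2.98], "turn": [0, 0, 0]}, {"translation": [0.9, -4.88, -2.98], "turn": [0, 0, 0]}, {"translation": [0.9, -4.88, -2.98], "turn": [0, 0, 0]}, {"translation": [0.9, -4.88, -2.98], "turn": [0, 0, 0]}, {"translation": [0.96, -4.88, -2.98], "turn": [0, 0, 0]}, {"translation": [0.96, -4.88, -2.98], "turn": [0, 0, 0]}]}}

```text
time_s: 2.2
ee_pos: [0.5258, 0.0137, 0.1293]
eef_rot: [0.041, 1.57, -3.134]
force: [0.3, -0.5, 0.1]
grip_width: 0.0178
```

```bash
python3 - <<'E'
from h import *
where(); plan((-30,-5),2.2,.082)
for n in("wrist","top","scene"): cv2.imwrite(f"pics/{n}1.png",optics.camera(n)[:,:,::-1])
E
```

```text
t 2.2 stand [-30.9  -6.5] z 129.3 head 2.3 F [ 0.3 -0.5  0.1] g 17.8
tr [ 1.89 -0.06 -0.04] turn [ 0.02  0.01 -0.  ] dist mm 47.3
```

View pics/wrist1.png

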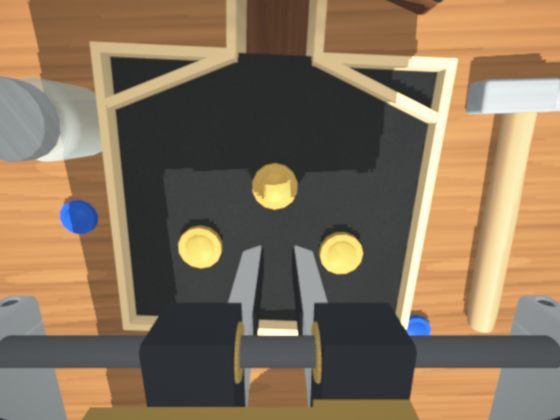

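View pics/scene1.png

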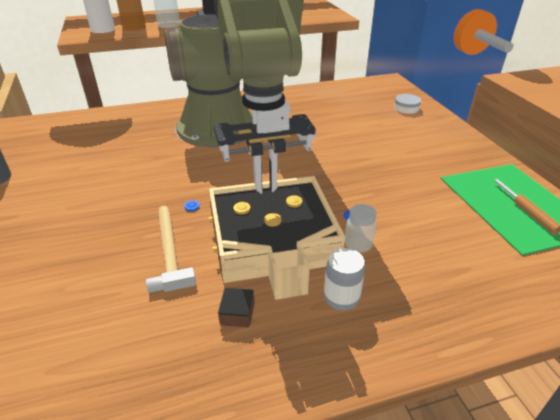

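View pics/top1.png

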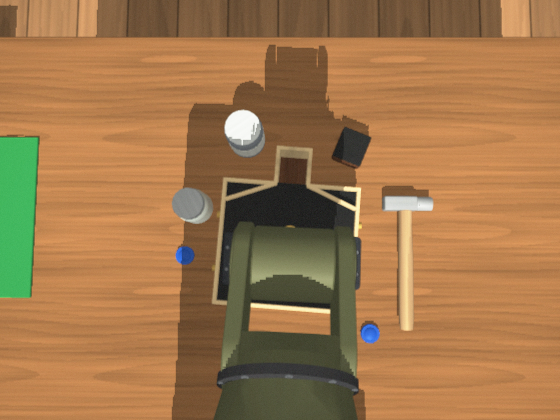

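```bash
cat >> h.py <<'E'
def wristlook(name):
    c=optics.get_calibration("wrist"); im=optics.camera("wrist"); cv2.imwrite(f"pics/{name}.png",im[:,:,::-1])
    for d in models.cut_out("concho1","wrist")[:7]:
        hsv=cv2.cvtColor(im,cv2.COLOR_RGB2HSV); m=d["pixels"]
        ys,xs=np.nonzero(m); hue=np.median(hsv[...,0][m])
        if hue>60: continue
        u=((xs.min()+xs.max())/2,(ys.min()+ys.max())/2)
        print("concho",round(d["score"],2),u,len(xs),"stand",w2s(ray(c,u,.0655)).round(1))
    return c,im
E
python3 - <<'E'
from h import *
c,im=wristlook("w2")
for u in [(231,60),(320,63),(239,57),(313,61)]: print(w2s(ray(c,u,.072)).round(1))
for u in [(245,53),(312,55)]: print("edge",w2s(ray(c,u,.06)).round(1))
for u in [(92,43),(457,60),(124,330)]: print("corner",w2s(ray(c,u,.072)).round(1))
print([ (np.round(d["at"]),d["score"],w2s(ray(c,d["at"],.06))) for d in models.mark_of("gate","wrist")])
o=(230,20); cv2.imwrite("pics/w2c.png",cv2.resize(im[20:220,180:380,::-1],None,fx=3,fy=3))
where()
plan((-31,-5),2.2,.082)
E
```

```text
concho 0.85 (np.float64(198.0), np.float64(245.5)) 1392 stand [-43.4  54.5]
concho 0.61 (np.float64(338.0), np.float64(251.5)) 1379 stand [-44.4 -57.2]
[90.4 26.8]
[ 90.8 -31.5]
[92.4 21.5]
[ 91.8 -26.8]
edge [97.3 18.9]
edge [ 97.8 -27. ]
corner [ 96.9 116.1]
corner [  96.  -120.8]
corner [-119.5  117.7]
[(array([268.,  57.]), 0.84, array([95.46619107,  2.93869944]))]
t 2.5 stand [-30.8  -8. ] z 130.4 head 2.1 F [-1.4  1.2  0.8] g 18.2
tr [ 1.93 -0.12  0.  ] turn [-0.01 -0.01 -0.  ] dist mm 48.5
```

View pics/w2c.png

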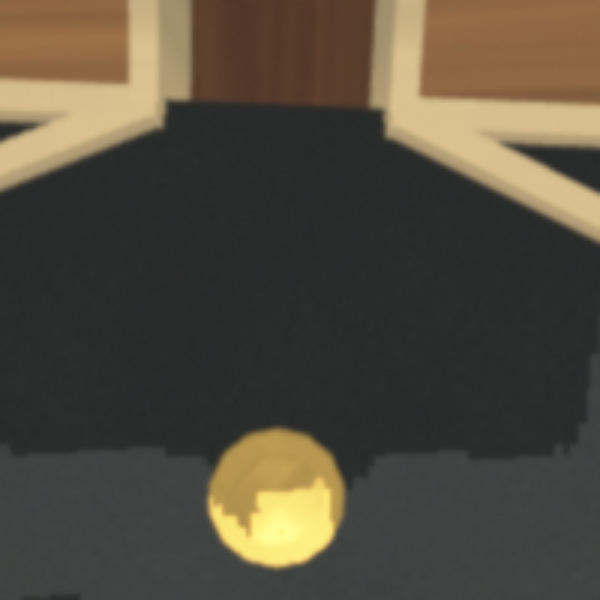

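```bash
python3 - <<'E'
from h import *
c=optics.get_calibration("wrist")
for i in range(2):
    where(); c=optics.get_calibration("wrist"); print(w2s(c["origin"]))
def crop(u): return ((u[0]+.5)/3-.5+180,(u[1]+.5)/3-.5+20)
for n,u,z in(("edgeL",(163,101),.06),("edgeR",(387,108),.06),("concho",(276,498),.066)): print(n,w2s(ray(c,crop(u),z)).round(1))
o=ctrl.get_obs(); Rm=rpy(o["eef_rot"]); Rc=rpy(c["orientation"])
print((Rm.T@(c["origin"]-o["ee_pos"])).round(4),(Rm.T@Rc).round(3))
E
```

```text
t 2.5 stand [-30.8  -8. ] z 130.4 head 2.1 F [-1.4  1.2  0.8] g 18.2
[50.54163629 -4.68784643]
t 2.5 stand [-30.8  -8. ] z 130.4 head 2.1 F [-1.4  1.2  0.8] g 18.2
[50.54163629 -4.68784643]
edgeL [97.  26.5]
edgeR [ 97.5 -24.8]
concho [ 7.3 -2.4]
[-0.1615 -0.0003 -0.0815] [[-0.001 -0.28   0.96 ]
 [ 1.    -0.     0.001]
 [-0.     0.96   0.28 ]]
```

Emit:
{"api": "arm_command", "payload": {"deltas": [{"translation": [1, -0.12, 0], "turn": [0, 0, 0]}, {"translation": [1.6, -0.12, 0], "turn": [0, 0, 0]}, {"translation": [1.91, -0.12, 0], "turn": [0, 0, 0]}, {"translation": [1.91, -0.12, 0], "turn": [0, 0, 0]}, {"translation": [1.91, -0.12, 0], "turn": [0, 0, 0]}]}}

```text
time_s: 2.92
ee_pos: [0.5262, 0.0157, 0.0827]
eef_rot: [3.076, 1.571, -0.101]
force: [0.2, -0.3, -0.3]
grip_width: 0.0183
```

```bash
python3 - <<'E'
from h import *
where(); plan((84,-1),2.2,.082)
c,im=wristlook("w3"); where()
E
```

```text
t 2.92 stand [-30.7  -4.5] z 82.7 head 2.2 F [ 0.2 -0.3 -0.3] g 18.3
tr [ 0.03  0.04 -4.59] turn [-0. -0. -0.] dist mm 114.7
concho 0.97 (np.float64(276.5), np.float64(200.5)) 2476 stand [ 7.5 -2.5]
concho 0.78 (np.float64(357.0), np.float64(278.5)) 2097 stand [-42.5 -56.6]
concho 0.68 (np.float64(185.5), np.float64(274.0)) 2142 stand [-43.5  54.4]
t 3.02 stand [-30.4  -4.3] z 83.3 head 2.2 F [ 0.6 -0.3  0. ] g 18.2
```

View pics/w3.png

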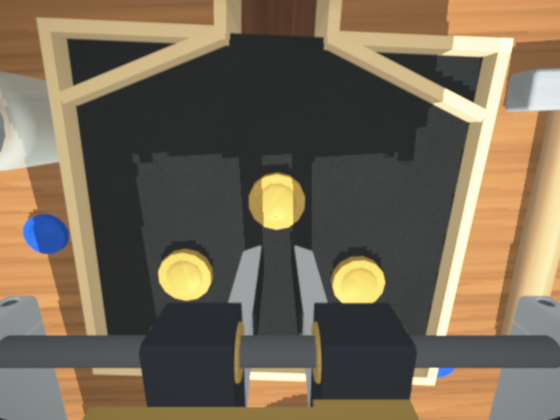

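Fingers are lowered, straddling the line to concho 1 at (276,200); the gate is at about (277,35). Pushing now.

Emit:
{"api": "arm_command", "payload": {"deltas": [{"translation": [0.03, 0, -0.3], "turn": [0, 0, 0]}, {"translation": [0.03, 0, -0.6], "turn": [0, 0, 0]}, {"translation": [0.03, 0, -0.9], "turn": [0, 0, 0]}, {"translation": [0.03, 0, -1.2], "turn": [0, 0, 0]}, {"translation": [0.03, 0, -1.5], "turn": [0, 0, 0]}, {"translation": [0.03, 0, -1.8], "turn": [0, 0, 0]}, {"translation": [0.03, 0, -2.1], "turn": [0, 0, 0]}, {"translation": [0.03, 0, -2.4], "turn": [0, 0, 0]}, {"translation": [0.03, 0, -2.7], "turn": [0, 0, 0]}, {"translation": [0.03, 0, -3.0], "turn": [0, 0, 0]}, {"translation": [0.03, 0, -3.2], "turn": [0, 0, 0]}, {"translation": [0.03, 0, -3.2], "turn": [0, 0, 0]}]}}

```text
time_s: 4.02
ee_pos: [0.6068, 0.0132, 0.0813]
eef_rot: [-3.059, 1.571, 0.047]
force: [0.1, -0.7, -0.2]
grip_width: 0.0181
```

```bash
python3 - <<'E'
from h import *
where(); c,im=wristlook("w4"); where(); plan((84,0),1,.082)
E
```

```text
t 4.02 stand [49.9 -1.1] z 81.3 head 2.2 F [ 0.1 -0.7 -0.2] g 18.1
concho 0.66 (np.float64(278.0), np.float64(225.0)) 2352 stand [73.1 -0.6]
t 4.12 stand [49.  -1.1] z 81.3 head 2.2 F [ 0.1  1.  -0.8] g 18.1
tr [-0.03  0.01 -1.4 ] turn [ 0.24  0.   -0.  ] dist mm 35.0
```

View pics/w4.png

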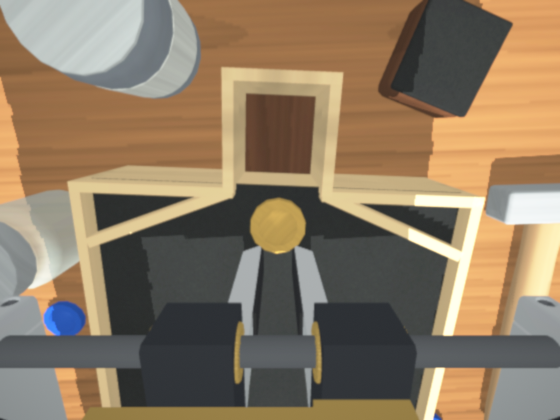

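The concho is nested at (278,225) and lined up with the gate. Pushing it through.

Emit:
{"api": "arm_command", "payload": {"deltas": [{"translation": [-0.02, 0, -0.3], "turn": [0, 0, 0]}, {"translation": [-0.02, 0, -0.6], "turn": [0, 0, 0]}, {"translation": [-0.02, 0, -0.9], "turn": [0, 0, 0]}, {"translation": [-0.02, 0, -1.2], "turn": [0, 0, 0]}, {"translation": [-0.02, 0, -1.4], "turn": [0, 0, 0]}, {"translation": [-0.02, 0, -1.4], "turn": [0, 0, 0]}, {"translation": [-0.02, 0, -1.4], "turn": [0, 0, 0]}]}}

```text
time_s: 4.7
ee_pos: [0.6411, 0.012, 0.0817]
eef_rot: [0.039, 1.57, -3.138]
force: [-0.6, -0.3, 0.3]
grip_width: 0.0177
```

```bash
python3 - <<'E'
from h import *
where(); c,im=wristlook("w5"); where()
E
```

```text
t 4.7 stand [84.1  0.3] z 81.7 head 2.2 F [-0.6 -0.3  0.3] g 17.7
concho 0.78 (np.float64(278.5), np.float64(172.5)) 1690 stand [139.4   1.8]
t 4.8 stand [83.9  0.3] z 81.9 head 2.2 F [-0.  -1.   0.1] g 18.2
```

View pics/w5.png

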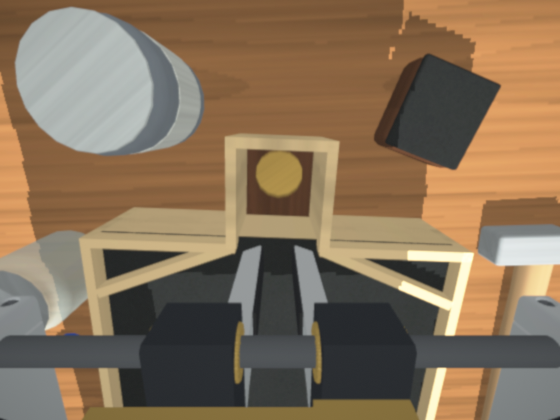

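Concho 1 lies in the slot at (278,172). Now lift and move behind the +y concho.

```bash
python3 - <<'E'
from h import *
plan((-74,70.4),-27.7,.122)
E
```

```text
tr [-1.6  -3.05  6.2 ] turn [ 5.98  0.   -0.  ] dist mm 177.3
```

Emit:
{"api": "arm_command", "payload": {"deltas": [{"translation": [-0.8, 0, 0.2], "turn": [0, 0, 0]}, {"translation": [-1.6, 0, 0.3], "turn": [0, 0, 0]}, {"translation": [-1.6, -0.6, 1.3], "turn": [1, 0, 0]}, {"translation": [-1.6, -1.2, 2.5], "turn": [2.2, 0, 0]}, {"translation": [-1.6, -1.8, 3.7], "turn": [3.4, 0, 0]}, {"translation": [-1.6, -2.5, 5], "turn": [4.6, 0, 0]}, {"translation": [-1.6, -3.05, 6.2], "turn": [5.98, 0, 0]}, {"translation": [-1.6, -3.05, 6.2], "turn": [5.98, 0, 0]}, {"translation": [-1.6, -3.05, 6.2], "turn": [5.98, 0, 0]}, {"translation": [-1.6, -3.05, 6.2], "turn": [5.98, 0, 0]}, {"translation": [-1.6, -3.05, 6.2], "turn": [5.98, 0, 0]}]}}

```text
time_s: 5.72
ee_pos: [0.4896, 0.0932, 0.1221]
eef_rot: [-2.547, 1.57, 0.038]
force: [-0.1, 0.1, 0.0]
grip_width: 0.0183
```

```bash
python3 - <<'E'
from h import *
where(); c,im=wristlook("w6"); where(); plan((-74,70.4),-27.7,.082)
E
```

```text
t 5.72 stand [-72.9  70.1] z 122.1 head -27.6 F [-0.1  0.1  0. ] g 18.3
concho 0.78 (np.float64(423.0), np.float64(121.5)) 2117 stand [-44.5 -57.3]
concho 0.68 (np.float64(277.5), np.float64(195.0)) 1661 stand [-43.9  54.6]
t 5.82 stand [-73.1  70.1] z 121.8 head -27.7 F [ 0.7 -0.3 -0.6] g 17.8
tr [1.59 0.   0.04] turn [ 0. -0. -0.] dist mm 39.8
```

View pics/w6.png

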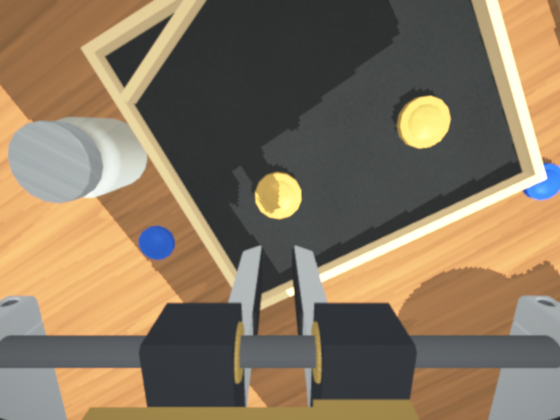

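Emit:
{"api": "arm_command", "payload": {"deltas": [{"translation": [0.8, 0, 0.03], "turn": [0, 0, 0]}, {"translation": [1.4, 0, 0.03], "turn": [0, 0, 0]}, {"translation": [1.58, 0, 0.03], "turn": [0, 0, 0]}, {"translation": [1.58, 0, 0.03], "turn": [0, 0, 0]}, {"translation": [1.58, 0, -0.3], "turn": [0, 0, 0]}, {"translation": [1.58, 0, -0.6], "turn": [0, 0, 0]}, {"translation": [1.58, 0, -0.9], "turn": [0, 0, 0]}, {"translation": [1.58, 0, -1.2], "turn": [0, 0, 0]}, {"translation": [1.58, 0, -1.5], "turn": [0, 0, 0]}, {"translation": [1.58, 0, -1.8], "turn": [0, 0, 0]}, {"translation": [1.58, 0, -2.0], "turn": [0, 0, 0]}, {"translation": [1.58, 0, -2.0], "turn": [0, 0, 0]}]}}

```text
time_s: 6.82
ee_pos: [0.532, 0.0666, 0.0825]
eef_rot: [-2.728, 1.57, -0.144]
force: [0.2, 0.3, 0.4]
grip_width: 0.0181
```

```bash
python3 - <<'E'
from h import *
where(); c,im=wristlook("w7"); where(); plan((38,10.4),-27.7,.082)
E
```

```text
t 6.82 stand [-28.7  46.7] z 82.5 head -27.7 F [0.2 0.3 0.4] g 18.1
concho 0.71 (np.float64(442.0), np.float64(206.5)) 2585 stand [-44.4 -57.6]
concho 0.58 (np.float64(277.5), np.float64(224.5)) 2282 stand [-8.3 35.7]
concho 0.56 (np.float64(224.0), np.float64(11.5)) 879 stand [105.5   6.7]
t 6.92 stand [-29.6  47.2] z 82.3 head -27.7 F [ 0.2 -0.2  0.4] g 18.1
tr [ 0.01  0.05 -3.08] turn [-0.  0. -0.] dist mm 76.9
```

View pics/w7.png

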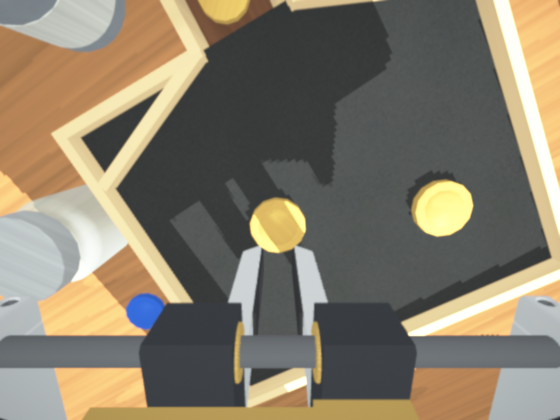

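Emit:
{"api": "arm_command", "payload": {"deltas": [{"translation": [0, 0, -0.3], "turn": [0, 0, 0]}, {"translation": [0, 0, -0.6], "turn": [0, 0, 0]}, {"translation": [0, 0, -0.9], "turn": [0, 0, 0]}, {"translation": [0, 0, -1.2], "turn": [0, 0, 0]}, {"translation": [0, 0, -1.5], "turn": [0, 0, 0]}, {"translation": [0, 0, -1.8], "turn": [0, 0, 0]}, {"translation": [0, 0, -2.1], "turn": [0, 0, 0]}, {"translation": [0, 0, -2.4], "turn": [0, 0, 0]}, {"translation": [0, 0, -2.7], "turn": [0, 0, 0]}, {"translation": [0, 0, -3.0], "turn": [0, 0, 0]}, {"translation": [0, 0, -3.0], "turn": [0, 0, 0]}]}}

```text
time_s: 7.83
ee_pos: [0.5959, 0.0268, 0.0824]
eef_rot: [-2.762, 1.57, -0.178]
force: [-0.7, -0.4, -0.6]
grip_width: 0.0181
```

```bash
python3 - <<'E'
from h import *
where(); c,im=wristlook("w8"); where()
E
```

```text
t 7.83 stand [38.  11.7] z 82.4 head -27.7 F [-0.7 -0.4 -0.6] g 18.1
concho 0.97 (np.float64(228.5), np.float64(114.5)) 1861 stand [127.9  -5.1]
concho 0.96 (np.float64(277.0), np.float64(223.5)) 2298 stand [59.1  0.6]
concho 0.73 (np.float64(425.0), np.float64(312.5)) 1982 stand [-42.7 -58.1]
t 7.93 stand [36.9 12.3] z 82.3 head -27.7 F [-0.5 -0.   0.3] g 18.2
```

View pics/w8.png

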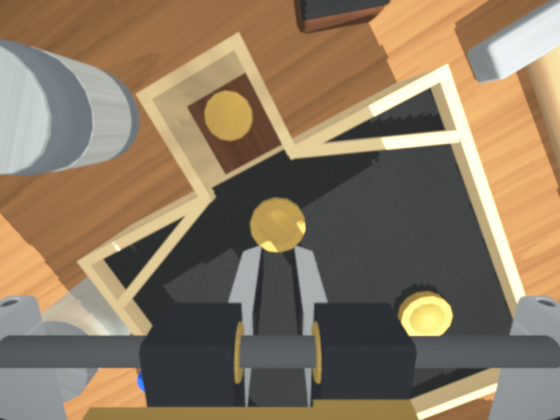

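Concho 2 sits at (277,223), about (59, 1) mm on the centre line. Back off and turn to heading 0.

```bash
python3 - <<'E'
from h import *
plan((25,0.6),0,.082)
E
```

```text
tr [0.01 0.64 0.21] turn [-5.54  0.   -0.  ] dist mm 16.7
```

Emit:
{"api": "arm_command", "payload": {"deltas": [{"translation": [0, 0, 0.4], "turn": [0, 0, 0]}, {"translation": [0, 0, 0.8], "turn": [0, 0, 0]}, {"translation": [0, 0.3, 0.8], "turn": [-1.2, 0, 0]}, {"translation": [0, 0.6, 0.7], "turn": [-2.4, 0, 0]}, {"translation": [0, 0.64, 0.5], "turn": [-3.6, 0, 0]}, {"translation": [0, 0.64, 0.3], "turn": [-4.8, 0, 0]}, {"translation": [0, 0.64, 0.21], "turn": [-5.54, 0, 0]}, {"translation": [0, 0.64, 0.21], "turn": [-5.54, 0, 0]}, {"translation": [0, 0.64, 0.21], "turn": [-5.54, 0, 0]}]}}

```text
time_s: 8.68
ee_pos: [0.5817, 0.0169, 0.0824]
eef_rot: [0.022, 1.571, 3.088]
force: [-0.0, 0.3, -0.5]
grip_width: 0.0181
```

```bash
python3 - <<'E'
from h import *
where(); c,im=wristlook("w9"); where(); plan((84,0.5),0,.082)
E
```

```text
t 8.68 stand [24.6  0.8] z 82.4 head -0.1 F [-0.   0.3 -0.5] g 18.1
concho 0.81 (np.float64(277.0), np.float64(85.0)) 2048 stand [127.2   0.8]
concho 0.64 (np.float64(277.5), np.float64(207.5)) 2338 stand [58.5  0.7]
t 8.78 stand [24.5  0.9] z 82.4 head -0.1 F [ 0.4  0.  -0. ] g 18.3
tr [ 0.02  0.01 -2.38] turn [-0.02  0.    0.  ] dist mm 59.5
```

View pics/w9.png

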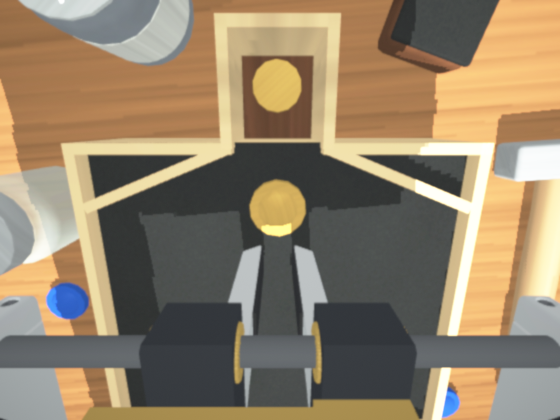

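Everything is aligned: concho at (277,207), gate at (278,145). Pushing through.

Emit:
{"api": "arm_command", "payload": {"deltas": [{"translation": [0, 0, -0.3], "turn": [0, 0, 0]}, {"translation": [0, 0, -0.6], "turn": [0, 0, 0]}, {"translation": [0, 0, -0.9], "turn": [0, 0, 0]}, {"translation": [0, 0, -1.2], "turn": [0, 0, 0]}, {"translation": [0, 0, -1.5], "turn": [0, 0, 0]}, {"translation": [0, 0, -1.8], "turn": [0, 0, 0]}, {"translation": [0, 0, -2.1], "turn": [0, 0, 0]}, {"translation": [0, 0, -2.38], "turn": [0, 0, 0]}, {"translation": [0, 0, -2.38], "turn": [0, 0, 0]}, {"translation": [0, 0, -2.38], "turn": [0, 0, 0]}]}}

```text
time_s: 9.62
ee_pos: [0.6414, 0.0124, 0.0822]
eef_rot: [-0.078, 1.571, 2.99]
force: [-0.3, -0.0, -0.3]
grip_width: 0.0179
```

```bash
python3 - <<'E'
from h import *
where(); c,im=wristlook("w10"); where(); plan((-75,-74),28.5,.122)
E
```

```text
t 9.62 stand [84.5  0.7] z 82.2 head 0.0 F [-0.3 -0.  -0.3] g 17.9
concho 0.93 (np.float64(279.0), np.float64(198.0)) 837 stand [124.4  -0.3]
concho 0.71 (np.float64(276.0), np.float64(168.5)) 1527 stand [142.    1.5]
t 9.72 stand [84.1  0.7] z 82.3 head 0.0 F [ 0.1 -0.3 -0. ] g 18.1
tr [-1.58  2.99  6.36] turn [-5.7  0.   0. ] dist mm 180.2
```

View pics/w10.png

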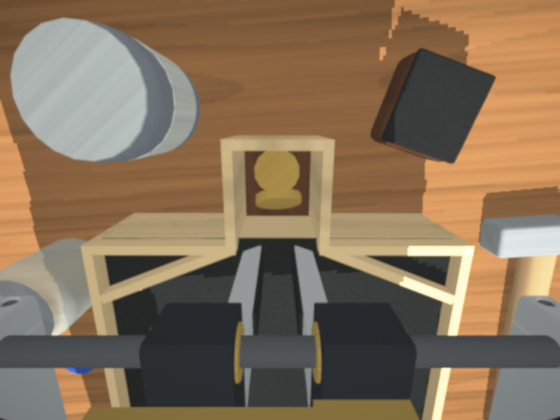

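Concho 2 is in the slot too, leaning at (279,198). Now the third, on the -y side.

```bash
python3 - <<'E'
from h import *
plan((-74,-74.7),29.5,.122)
E
```

```text
tr [-1.58  3.02  6.32] turn [-5.9  0.   0. ] dist mm 179.6
```

Emit:
{"api": "arm_command", "payload": {"deltas": [{"translation": [-0.8, 0, 0.2], "turn": [0, 0, 0]}, {"translation": [-1.58, 0, 0.3], "turn": [0, 0, 0]}, {"translation": [-1.58, 0.6, 1.3], "turn": [-1, 0, 0]}, {"translation": [-1.58, 1.2, 2.5], "turn": [-2.2, 0, 0]}, {"translation": [-1.58, 1.8, 3.7], "turn": [-3.4, 0, 0]}, {"translation": [-1.58, 2.5, 5], "turn": [-4.6, 0, 0]}, {"translation": [-1.58, 3.02, 6.32], "turn": [-5.9, 0, 0]}, {"translation": [-1.58, 3.02, 6.32], "turn": [-5.9, 0, 0]}, {"translation": [-1.58, 3.02, 6.32], "turn": [-5.9, 0, 0]}, {"translation": [-1.58, 3.02, 6.32], "turn": [-5.9, 0, 0]}, {"translation": [-1.58, 3.02, 6.32], "turn": [-5.9, 0, 0]}]}}

```text
time_s: 10.63
ee_pos: [0.479, -0.0511, 0.1222]
eef_rot: [2.559, 1.57, -0.142]
force: [0.1, 0.7, 0.7]
grip_width: 0.018
```

```bash
python3 - <<'E'
from h import *
where(); c,im=wristlook("w11"); where(); plan((-74,-74.7),29.5,.082)
E
```

```text
t 10.63 stand [-72.8 -74.6] z 122.2 head 29.5 F [0.1 0.7 0.7] g 18.0
concho 0.62 (np.float64(275.5), np.float64(194.5)) 1644 stand [-44.6 -56.9]
t 10.73 stand [-73.1 -74.5] z 121.8 head 29.5 F [-0.3 -0.3 -0.1] g 17.8
tr [ 1.59 -0.01  0.04] turn [ 0. -0.  0.] dist mm 39.9
```

View pics/w11.png

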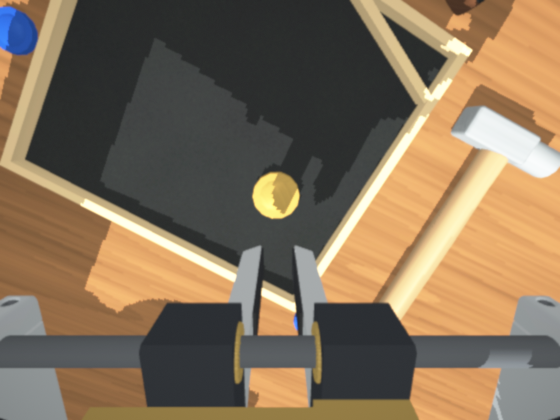

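Emit:
{"api": "arm_command", "payload": {"deltas": [{"translation": [0.8, -0.02, 0.03], "turn": [0, 0, 0]}, {"translation": [1.4, -0.02, 0.03], "turn": [0, 0, 0]}, {"translation": [1.58, -0.02, 0.03], "turn": [0, 0, 0]}, {"translation": [1.58, -0.02, 0.03], "turn": [0, 0, 0]}, {"translation": [1.58, -0.02, -0.3], "turn": [0, 0, 0]}, {"translation": [1.58, -0.02, -0.6], "turn": [0, 0, 0]}, {"translation": [1.58, -0.02, -0.9], "turn": [0, 0, 0]}, {"translation": [1.58, -0.02, -1.2], "turn": [0, 0, 0]}, {"translation": [1.58, -0.02, -1.5], "turn": [0, 0, 0]}, {"translation": [1.58, -0.02, -1.8], "turn": [0, 0, 0]}, {"translation": [1.58, -0.02, -2.0], "turn": [0, 0, 0]}, {"translation": [1.58, -0.02, -2.0], "turn": [0, 0, 0]}]}}

```text
time_s: 11.73
ee_pos: [0.524, -0.029, 0.0824]
eef_rot: [2.82, 1.571, 0.121]
force: [0.0, -0.2, 0.3]
grip_width: 0.018
```

```bash
python3 - <<'E'
from h import *
where(); c,im=wristlook("w12"); where(); plan((38.5,-10.5),29.5,.082)
E
```

```text
t 11.73 stand [-29.6 -49.3] z 82.4 head 29.5 F [ 0.  -0.2  0.3] g 18.0
concho 0.6 (np.float64(322.5), np.float64(18.0)) 1249 stand [98.7 -2.9]
concho 0.57 (np.float64(278.0), np.float64(224.5)) 2267 stand [ -9.3 -38. ]
concho 0.53 (np.float64(351.5), np.float64(4.0)) 56 stand [111.2 -12.4]
t 11.83 stand [-30.5 -49.7] z 82.3 head 29.5 F [ 0.2 -0.1 -0.3] g 17.9
tr [ 0.01 -0.   -3.17] turn [0. 0. 0.] dist mm 79.3
```

View pics/w12.png

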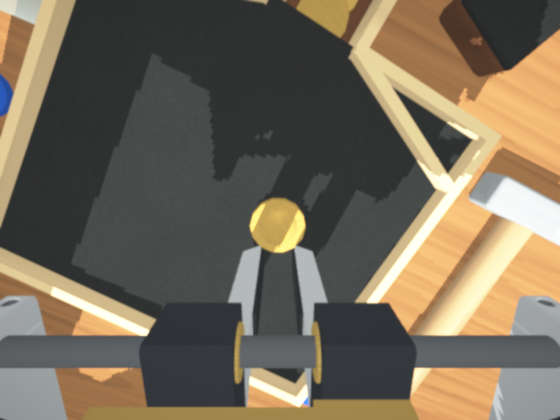

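Emit:
{"api": "arm_command", "payload": {"deltas": [{"translation": [0, 0, -0.3], "turn": [0, 0, 0]}, {"translation": [0, 0, -0.6], "turn": [0, 0, 0]}, {"translation": [0, 0, -0.9], "turn": [0, 0, 0]}, {"translation": [0, 0, -1.2], "turn": [0, 0, 0]}, {"translation": [0, 0, -1.5], "turn": [0, 0, 0]}, {"translation": [0, 0, -1.8], "turn": [0, 0, 0]}, {"translation": [0, 0, -2.1], "turn": [0, 0, 0]}, {"translation": [0, 0, -2.4], "turn": [0, 0, 0]}, {"translation": [0, 0, -2.7], "turn": [0, 0, 0]}, {"translation": [0, 0, -2.95], "turn": [0, 0, 0]}, {"translation": [0, 0, -3.13], "turn": [0, 0, 0]}, {"translation": [0, 0, -3.13], "turn": [0, 0, 0]}]}}

```text
time_s: 12.83
ee_pos: [0.5946, 0.0043, 0.0824]
eef_rot: [2.942, 1.571, 0.242]
force: [-0.7, 0.3, -0.0]
grip_width: 0.0179
```

```bash
python3 - <<'E'
from h import *
where(); c,im=wristlook("w13"); where(); plan((25,0.6),0,.082)
E
```

```text
t 12.83 stand [ 38.3 -10.8] z 82.4 head 29.5 F [-0.7  0.3 -0. ] g 17.9
concho 0.97 (np.float64(329.5), np.float64(111.5)) 1401 stand [129.9   8.1]
concho 0.87 (np.float64(277.5), np.float64(224.5)) 2336 stand [58.5  0.7]
concho 0.65 (np.float64(317.0), np.float64(141.5)) 1688 stand [112.7   5.7]
t 12.93 stand [ 37.6 -11.2] z 82.3 head 29.5 F [-0.6 -0.2 -0.1] g 17.9
tr [ 0.01 -0.66  0.21] turn [5.9 0.  0. ] dist mm 17.3
```

View pics/w13.png

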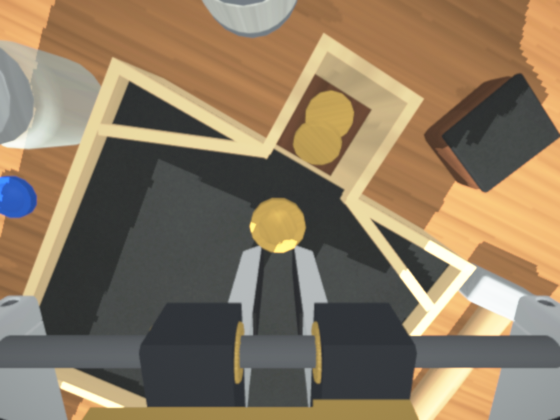

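Two conchos are in the slot. The third is at (277,224), on the centre line. Back off and turn.

Emit:
{"api": "arm_command", "payload": {"deltas": [{"translation": [0, 0, 0.4], "turn": [0, 0, 0]}, {"translation": [0, 0, 0.8], "turn": [0, 0, 0]}, {"translation": [0, -0.3, 0.8], "turn": [1.2, 0, 0]}, {"translation": [0, -0.6, 0.7], "turn": [2.4, 0, 0]}, {"translation": [0, -0.66, 0.5], "turn": [3.6, 0, 0]}, {"translation": [0, -0.66, 0.3], "turn": [4.8, 0, 0]}, {"translation": [0, -0.66, 0.21], "turn": [5.9, 0, 0]}, {"translation": [0, -0.66, 0.21], "turn": [5.9, 0, 0]}, {"translation": [0, -0.66, 0.21], "turn": [5.9, 0, 0]}]}}

```text
time_s: 13.68
ee_pos: [0.5819, 0.0165, 0.0824]
eef_rot: [0.191, 1.571, -3.021]
force: [-0.7, -0.3, 0.2]
grip_width: 0.0179
```

```bash
python3 - <<'E'
from h import *
where(); c,im=wristlook("w14"); where(); plan((84,0.5),0,.082)
E
```

```text
t 13.68 stand [24.8  0.4] z 82.4 head 0.2 F [-0.7 -0.3  0.2] g 17.9
concho 0.87 (np.float64(279.0), np.float64(115.0)) 1895 stand [111.9  -0.2]
concho 0.86 (np.float64(277.5), np.float64(208.0)) 2452 stand [58.4  0.4]
concho 0.85 (np.float64(277.0), np.float64(79.0)) 1426 stand [130.4   0.9]
t 13.78 stand [24.8  0.4] z 82.5 head 0.2 F [ 0.1  0.  -0.8] g 18.1
tr [ 0.02  0.   -2.37] turn [ 0.03  0.   -0.  ] dist mm 59.2
```

View pics/w14.png

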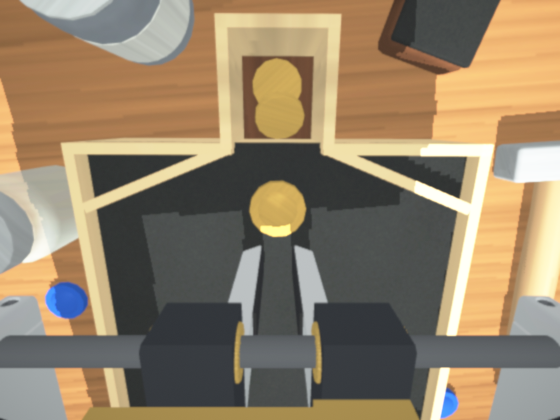

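The third concho at (277,208) is lined up with the gate at (278,145). Pushing it through.

Emit:
{"api": "arm_command", "payload": {"deltas": [{"translation": [0, 0, -0.3], "turn": [0, 0, 0]}, {"translation": [0, 0, -0.6], "turn": [0, 0, 0]}, {"translation": [0, 0, -0.9], "turn": [0, 0, 0]}, {"translation": [0, 0, -1.2], "turn": [0, 0, 0]}, {"translation": [0, 0, -1.5], "turn": [0, 0, 0]}, {"translation": [0, 0, -1.8], "turn": [0, 0, 0]}, {"translation": [0, 0, -2.1], "turn": [0, 0, 0]}, {"translation": [0, 0, -2.37], "turn": [0, 0, 0]}, {"translation": [0, 0, -2.37], "turn": [0, 0, 0]}, {"translation": [0, 0, -2.37], "turn": [0, 0, 0]}]}}

```text
time_s: 14.62
ee_pos: [0.6413, 0.0123, 0.0822]
eef_rot: [-0.042, 1.571, 3.026]
force: [-0.8, -0.7, -0.1]
grip_width: 0.0179
```

```bash
python3 - <<'E'
from h import *
where(); c,im=wristlook("w15"); where()
E
```

```text
t 14.62 stand [84.4  0.6] z 82.2 head 0.0 F [-0.8 -0.7 -0.1] g 17.9
concho 0.94 (np.float64(276.5), np.float64(167.0)) 1199 stand [142.8   1.1]
concho 0.93 (np.float64(279.0), np.float64(193.0)) 901 stand [127.3  -0.4]
concho 0.73 (np.float64(277.5), np.float64(217.5)) 1393 stand [112.1   0.5]
t 14.72 stand [84.   0.6] z 82.3 head 0.0 F [ 0.1  0.6 -0.3] g 18.0
```

View pics/w15.png

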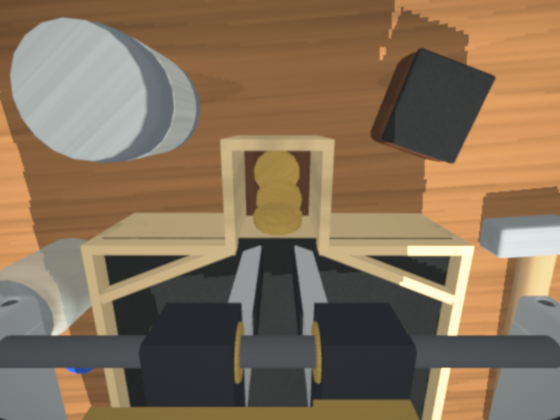

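All three are past the gate; the third is at (277,217). Retreat and check its depth.

Emit:
{"api": "arm_command", "payload": {"deltas": [{"translation": [-0.3, 0, 0.3], "turn": [0, 0, 0]}, {"translation": [-1.2, 0, 0.6], "turn": [0, 0, 0]}, {"translation": [-2.2, 0, 1.2], "turn": [0, 0, 0]}, {"translation": [-3, 0, 2], "turn": [0, 0, 0]}, {"translation": [-3, 0, 3], "turn": [0, 0, 0]}, {"translation": [-3, 0, 4], "turn": [0, 0, 0]}, {"translation": [-3, 0, 4], "turn": [0, 0, 0]}, {"translation": [-3, 0, 4], "turn": [0, 0, 0]}]}}

```text
time_s: 15.38
ee_pos: [0.5407, 0.0197, 0.1586]
eef_rot: [-3.104, 1.569, -0.036]
force: [-0.7, -0.3, -0.7]
grip_width: 0.018
```

```bash
python3 - <<'E'
from h import *
where(); c,im=wristlook("w16")
a=im[0:200,180:380,::-1]; t=optics.camera("top")[130:230,240:340,::-1]; s=optics.camera("scene")[:,:,::-1]
cv2.imwrite("pics/fin.png",np.hstack([cv2.resize(a,(400,400),interpolation=cv2.INTER_CUBIC),cv2.resize(t,(400,400),interpolation=cv2.INTER_CUBIC)])); cv2.imwrite("pics/finS.png",s); cv2.imwrite("pics/finT.png",optics.camera("top")[:,:,::-1])
E
```

```text
t 15.38 stand [-16.5   0.6] z 158.6 head 0.0 F [-0.7 -0.3 -0.7] g 18.0
concho 0.73 (np.float64(276.5), np.float64(40.5)) 786 stand [125.9   1.2]
concho 0.7 (np.float64(278.5), np.float64(59.5)) 630 stand [113.1  -0.3]
concho 0.69 (np.float64(277.0), np.float64(75.5)) 516 stand [102.    0.9]
```

View pics/fin.png

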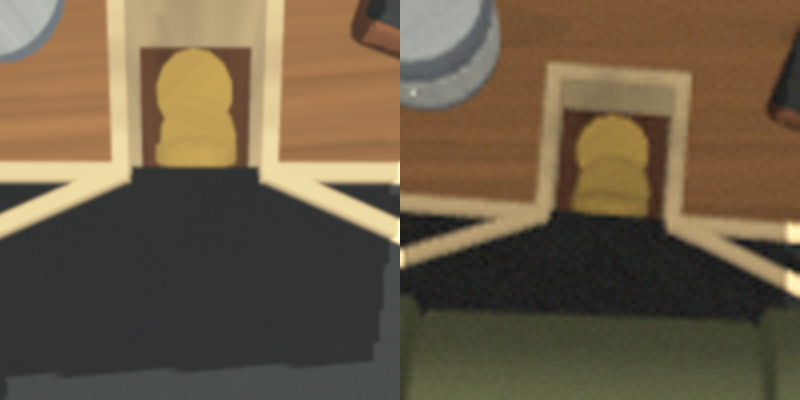

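View pics/finS.png

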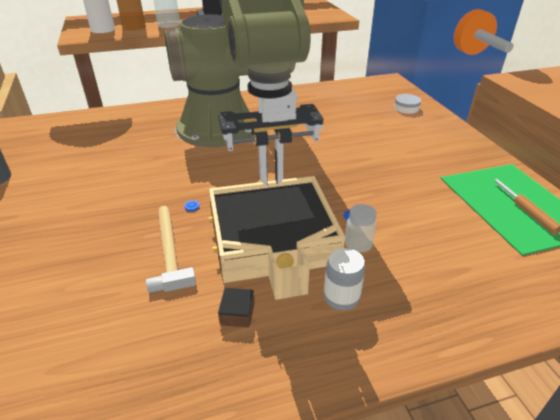

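View pics/finT.png

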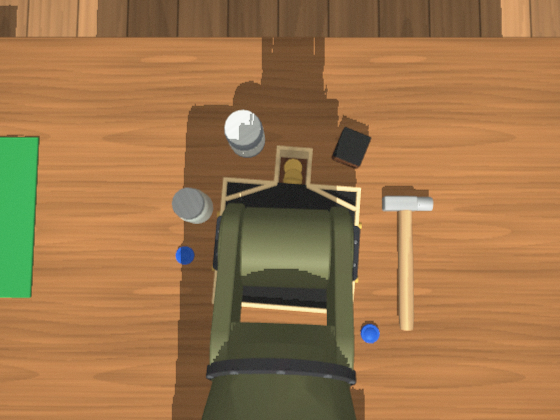

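```bash
python3 - <<'E'
from h import *
s=cv2.imread("pics/finS.png")[230:310,240:340]; cv2.imwrite("pics/finSz.png",cv2.resize(s,None,fx=6,fy=6,interpolation=cv2.INTER_CUBIC))
cs=optics.get_calibration("scene"); 
for xy,z in [((97,25),60),((97,-25),60),((125,0),0+8),((103,0),60),((103,0),45),((103,0),30),((112,0),45)]:
    print(xy,z,proj(cs,[np.r_[s2w(xy),z/1000]]).round(1), proj(optics.get_calibration("top"),[np.r_[s2w(xy),z/1000]]).round(1))
E
```

```text
(97, 25) 60 [[297.  248.2]] [[277.2 181.7]]
(97, -25) 60 [[270.8 252.2]] [[305.9 183.9]]
(125, 0) 8 [[287.2 280.3]] [[292.5 172.1]]
(103, 0) 60 [[284.7 252.4]] [[291.8 179.4]]
(103, 0) 45 [[284.7 258.2]] [[291.8 180.7]]
(103, 0) 30 [[284.6 263.9]] [[291.7 182. ]]
(112, 0) 45 [[285.8 261.5]] [[292.2 175.7]]
```

View pics/finSz.png

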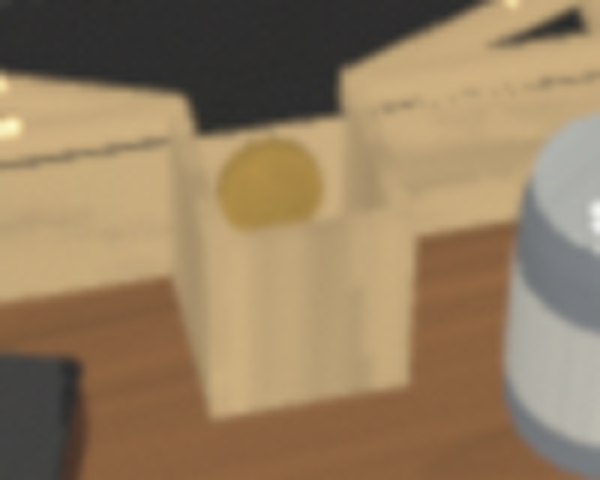

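The third concho is in the slot, standing propped against the near wall. Its top edge is just below deck level and its centre is roughly 20 mm below. I'll check that it stays put.

Emit:
{"api": "arm_command", "payload": {"deltas": [{"translation": [-1, 0, 1], "turn": [0, 0, 0]}, {"translation": [-2, 0, 2], "turn": [0, 0, 0]}, {"translation": [-2, 0, 2], "turn": [0, 0, 0]}, {"translation": [-2, 0, 2], "turn": [0, 0, 0]}, {"translation": [-2, 0, 2], "turn": [0, 0, 0]}, {"translation": [-2, 0, 2], "turn": [0, 0, 0]}, {"translation": [-2, 0, 2], "turn": [0, 0, 0]}, {"translation": [-2, 0, 2], "turn": [0, 0, 0]}, {"translation": [-2, 0, 2], "turn": [0, 0, 0]}, {"translation": [-2, 0, 2], "turn": [0, 0, 0]}, {"translation": [-2, 0, 2], "turn": [0, 0, 0]}, {"translation": [-2, 0, 2], "turn": [0, 0, 0]}]}}

```text
time_s: 16.63
ee_pos: [0.4916, 0.0233, 0.2074]
eef_rot: [-0.353, 1.571, 2.715]
force: [0.0, 0.4, -0.8]
grip_width: 0.018
```

```bash
python3 - <<'E'
from h import *
where()
s=optics.camera("scene"); t=optics.camera("top"); 
a=cv2.imread("pics/finS.png")[:,:,::-1]; b=cv2.imread("pics/finT.png")[:,:,::-1]
print(np.abs(s[245:275,270:300].astype(int)-a[245:275,270:300]).mean(), np.abs(t[150:185,275:312].astype(int)-b[150:185,275:312]).mean())
S=cv2.resize(s[230:310,240:340,::-1],(400,400),interpolation=cv2.INTER_CUBIC);T=cv2.resize(t[130:230,240:340,::-1],(400,400),interpolation=cv2.INTER_CUBIC)
cv2.imwrite("pics/last.png",np.hstack([S,T]))
cs=optics.get_calibration("scene")
b0=cv2.imread("pics/scene0.png")[:,:,::-1]; t0=cv2.imread("pics/top0.png")[:,:,::-1]
for n in("tack_jar","hammer","glue_can","heel"): print(n,[np.round(d["box"]).tolist() for d in models.look_for(n,"top")[:1]])
E
```

```text
t 16.63 stand [-65.7   0.5] z 207.4 head 0.0 F [ 0.   0.4 -0.8] g 18.0
1.1485185185185185 3.6414414414414416
tack_jar [[172.0, 188.0, 212.0, 223.0]]
hammer [[380.0, 195.0, 433.0, 332.0]]
glue_can [[225.0, 107.0, 267.0, 156.0]]
heel [[332.0, 128.0, 370.0, 171.0]]
```

View pics/last.png

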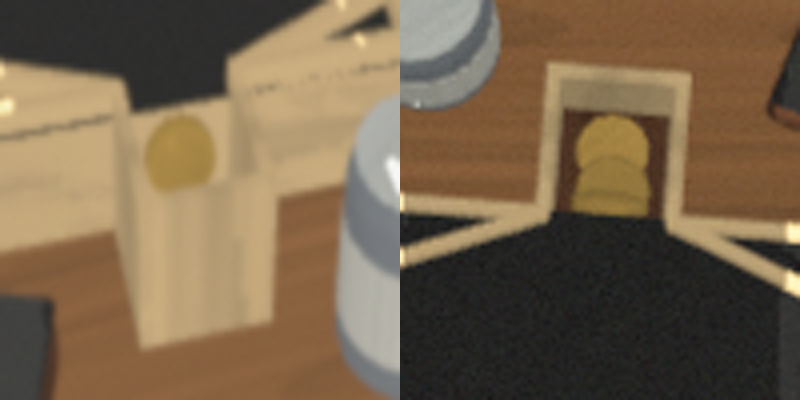

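The pile hasn't moved, the deck is empty and the bystanders are where they started. Handing in.

```bash
python3 -c "
from station import ctrl
print(ctrl.hand_in(), ctrl.get_obs()['time_s'])"
```

```text
the job is handed in; nothing more can be done
the job is handed in; nothing more can be done
```

All three brass conchos went through the gate one at a time and are in the collecting slot. I pushed each along the deck with the fingertips and picked none up. I handed the job in at about 17 s of the 58 s allowed.

**Last checks:**
- **Conchos:** the wrist and top pictures showed all three in the slot and none left on the deck. They overlap rather than lie flat. The third stands almost upright against the near wall, with its top edge a few mm below deck level and its centre about 20 mm below. I left it like that, because it had not moved over the last 1.3 s before hand-in.
- **Bystanders:** the jar, hammer, can and heel block looked unmoved in the top picture. I compared them by eye with the first picture and did not measure them.
- **Forces:** wrist force readings stayed around 2 N or less.
- **Measurements that disagreed:** the top and scene cameras differed by about 4 mm on where the conchos lay. I steered by the wrist camera instead.

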